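# Pack the camera rental kit into its foam tray

## Task

Pack the rental kit into the foam tray: the long battery into the oblong pocket, the lens mount adapter into the large round pocket and the bubble level into the small round pocket, in any order; only when those three are in, put the smoked glass filter into the square pocket, so that nothing is handled over the glass. Each must lie flat on the floor of its pocket, right side up and let go; leave the empty filter frame and the short battery where they lie on the counter.

Things in the scene. Friction and masses are not known exactly. Their poses are not given: they have to be found in the camera images.
- battery: The long gray polymer camera battery: block 70 (x) x 38 (y) x 34 (z) mm, about 240 g, lying on the counter. Origin: centre of its underside, z up. Grip it across the 38 mm (its y).
- adapter: Blue anodized lens mount adapter: plain ring, outer diameter 58 mm, bore 42 mm, 24 mm high, about 110 g, lying flat. Origin: on the ring's axis at its underside, z up.
- level: Chrome round bubble level: disc of diameter 34 mm, 16 mm high, small green window on top, about 50 g. Origin: centre of its underside, z up. 
- filter: Square smoked glass filter: dark glass filling a steel frame 56 (x) x 56 (y) x 12 (z) mm, about 90 g, lying flat. Origin: centre of its underside, z up. Grip it squarely across its 56 mm (its x or y).
- empty_frame: Look-alike to leave: empty steel filter frame, 56 x 56 x 12 mm, no glass, one sees through its 42 mm square opening. Origin: centre of its underside, z up. 
- short_battery: Look-alike to leave: short gray polymer battery, 44 (x) x 38 (y) x 24 (z) mm. Origin: centre of its underside, z up. 
- pocket_oblong: Fixed dark grey foam insert, a plate 100 x 100 mm and 11 mm thick, with one oblong recess 88 mm (its x) x 56 mm (its y) centred in its top, 4 mm deep with a pale grey floor: origin at the centre of the plate's underside, z up, recess floor at z = 7 mm, plate top at z = 11 mm of its frame. The four inserts stand in a 2 x 2 grid of 110 mm pitch, in any arrangement, in one low black tray.
- pocket_round_large: Fixed dark grey foam insert, a plate 100 x 100 mm and 11 mm thick, with one large round recess, diameter 78 mm centred in its top, 4 mm deep with a pale grey floor: origin at the centre of the plate's underside, z up, recess floor at z = 7 mm, plate top at z = 11 mm of its frame. The tray is fixed, 235 mm square, its floor 5 mm thick, its rim 16 mm above the counter, level with the plate tops.
- pocket_round_small: Fixed dark grey foam insert, a plate 100 x 100 mm and 11 mm thick, with one small round recess, diameter 54 mm centred in its top, 4 mm deep with a pale grey floor: origin at the centre of the plate's underside, z up, recess floor at z = 7 mm, plate top at z = 11 mm of its frame.
- pocket_square: Fixed dark grey foam insert, a plate 100 x 100 mm and 11 mm thick, with one square recess 78 x 78 mm, sides along its x and y centred in its top, 4 mm deep with a pale grey floor: origin at the centre of the plate's underside, z up, recess floor at z = 7 mm, plate top at z = 11 mm of its frame.

How it is judged (in metres and radians):
On the way, in this order (a step that is already met when the one before it is completed fails the run):
1. battery, adapter and level lie flat in their own pockets, let go, before the filter does (horizontal distance between battery and pocket_oblong below 0.014 m and z of battery in the frame of pocket_oblong below 0.009 m and angle between each of battery, adapter, level's own z axis and vertical below 0.04 rad and linear speed of each of battery, adapter, level below 0.02 m/s and contact force between each of battery, adapter, level and the fingers below 0.1 N and horizontal distance between adapter and pocket_round_large below 0.0125 m and z of adapter in the frame of pocket_round_large below 0.009 m and horizontal distance between level and pocket_round_small below 0.0125 m and z of level in the frame of pocket_round_small below 0.009 m), for 0.2 s.
2. then the glass filter lies flat in the square pocket, let go (horizontal distance between filter and pocket_square below 0.0175 m and z of filter in the frame of pocket_square below 0.009 m and angle between filter's own z axis and vertical below 0.04 rad and linear speed of filter below 0.02 m/s and contact force between filter and the fingers below 0.1 N), for 0.2 s.
At the end, for the whole second after the job is handed in: Each lies in its own pocket, centre within 14 mm (battery), 12.5 mm (adapter, level) or 17.5 mm (filter) of the pocket's, underside within 2 mm above the recess floor, tilt under 0.04 rad, upright, still, released; empty frame and short battery within 20 mm of their start (all of step 1 and all of step 2 and distance of each of empty_frame, short_battery from where it was at the start of the episode below 0.02 m); the robot touches nothing.
It fails at once if the empty frame or the short battery is moved by more than 20 mm (distance of any of empty_frame, short_battery from where it was at the start of the episode above 0.02 m).
It also fails if it takes over 96 s, if anything falls off the work surface, if the arm or the gripper's body presses on something with over 40 N, if the wrist force passes 120 N, or if a joint passes its speed limit or range.

## Robot

A 6-joint arm with a two-finger parallel gripper is mounted at the origin on the work surface. World frame = base frame: x ahead of the robot, y to its left, z up, the work surface at z = 0. Lengths are in mm, angles in rad, forces in N, time in s.
With the tool pointing down it reaches from about 400 to 925 mm from the base axis. Payload 12.5 kg.
Tool frame: the origin (TCP) lies at the very end of the fingers, on their centre line; the grasp point (between the pads) lies 19 mm behind it; z points along the fingers, y is the line along which they close (so a half turn about z gives the same grasp; the last joint's range is limited). The gripper opens to 95 mm and grips with 3 to 60 N. Pads are 20 mm wide; open, the fingers measure 119 mm over their backs; the gripper's body (75 mm by 180 mm) begins 59 mm behind the grasp point.
Start: joints at [-1.391, 0.491, 1.559, -0, 1.092, -0.106], TCP at [176.226, -599.659, 214.661] pointing down, gripper open.
Joint ranges: [-3.1, 3.1], [-0.84, 2.19], [0.05, 2.79], [-1.13, 4.28], [0.06, 2.93], [-2.69, 2.69]. Speed limits (rad/s): [2.22, 2.22, 2.79, 3.14, 3.14, 3.14].

## Interface

Orientations are given as [roll, pitch, yaw] about the fixed x, y, z axes, in that order (R = Rz(yaw) Ry(pitch) Rx(roll)).
In Python, from cell import state, read_camera, camera_info, job_done gives the robot as it stands.
- The arm moves only by the shell command python3 -m handwheel 'ROWS'. ROWS is a JSON list of rows, 1 to 5 of them, each of 5 numbers: dx, dy, dz in mm, then a turn about the tool's z in rad, then the opening from 0.0 (shut) to 1.0 (fully open); each row is the pose to reach, as a shift and turn from the pose commanded when the command began, along the tool's axes at that moment; what a row does not reach only later rows make up. A row lasts 1/12 s, in which the tool goes at most 41.7 mm and 0.125 rad, less where a joint would pass 70% of its speed; a pose out of reach is approached as far as the arm can. The fingers move at their own pace and stop on an object; the grip force is fixed at half the most. Time passes only in rows, so rows that do not move let the fingers close. It prints the time, the measured TCP pose, the force, the opening and the grip force at its end.
- state(): the state, without advancing time (a new reading comes with each control period).
- read_camera(name): name is "side" or "top" or "wrist"; returns (picture, depth): 400x640x3 uint8, red, green, blue; 400x640 float32, mm along the optical axis (not along the pixel's ray), 0 where there is no reading.
- camera_info(name): a dict with "vertical_fov" (degrees; the focal length in pixels is half the picture's height over the tangent of half this angle, whatever the lens; pixels are square), "cx", "cy" (the principal point, pixels), "dist_coeffs" ([k1, k2, p1, p2, k3] as OpenCV has them; the pictures are not rectified), "origin" and "attitude" of the camera in the world. Camera axes: x right, y down, z forward; pixel columns grow to the right and rows downward; lengths in mm; the calibration is good to about 2 mm. A picture is of the moment at which its call begins: read the wrist's pose just before it. camera_info takes no time and is no camera call; for the wrist camera it gives the pose at the moment of the call.
- job_done(): hands the job in; it is judged then, once.
The state is a dict: "t": time; "joints": joint angles; "qvel": joint speeds; "tau": joint torques, N m; "eef_pos": TCP position; "tcp_rot": TCP orientation; "ft_force": force on the tool from outside, world axes, zero at the start; "moment": the same for the moment, N m; "opening": opening from 0.0 (shut) to 1.0 (fully open); "grip_force": force on a finger pad.
Only numpy, scipy, OpenCV 4.12 (cv2) and the standard library are available. Lean on these libraries where they do the work, as an engineer would, in place of code of your own. Each camera call takes 0.05 s, during which the arm holds its last target. There are 200 camera calls.

## Working session

There is one attempt and no reset: what is moved stays moved. The work goes in short steps, Python scripts to look and compute and a shell command to move; the robot and the scene stay as the last step left them, time stands still between calls to the robot, and variables do not carry over. Pictures are saved under pics/ and viewed, at most 14 in all, crops included, and the job is handed in when it is done.

```bash
mkdir -p pics; ls; python3 - <<'E'
from cell import *
import cv2
s=state();print(s['t'],s['eef_pos'],s['tcp_rot'],s['opening'])
for n in("top","side"):
    i=camera_info(n);print(n,i)
    p,d=read_camera(n);cv2.imwrite(f"pics/{n}0.png",p[:,:,::-1]);import numpy as np;np.save(f"pics/{n}0.npy",d)
print(camera_info("wrist"))
E
```

```text
pics
0.0 [ 176.17994806 -599.39826579  214.03656249] [-3.14042987e+00 -1.21758142e-04  2.85789787e-01] 1.0045805199443647
top {'vertical_fov': 57.55364348606043, 'cx': 317.18786312282066, 'cy': 204.85623274988805, 'dist_coeffs': array([-0.02629646,  0.        ,  0.        ,  0.        ,  0.        ]), 'origin': array([455.5426106 ,  16.44254563, 933.20792199]), 'attitude': array([-3.05412523, -0.03287044, -1.56107672])}
side {'vertical_fov': 44.919414079370995, 'cx': 329.57027275348605, 'cy': 194.3041565810693, 'dist_coeffs': array([-0.14444684,  0.        ,  0.        ,  0.        ,  0.        ]), 'origin': array([158.99842037, 896.55677699, 630.72442335]), 'attitude': array([-2.10354726e+00, -2.57610007e-03, -2.74403027e+00])}
{'vertical_fov': 70.04080187117938, 'cx': 317.3623418289087, 'cy': 200.40563906916182, 'dist_coeffs': array([-0.0206328,  0.       ,  0.       ,  0.       ,  0.       ]), 'origin': array([ 257.12356916, -575.63107294,  384.2074676 ]), 'attitude': array([ 2.84068094e+00, -6.24466043e-04, -1.28468132e+00])}
```

View pics/top0.png

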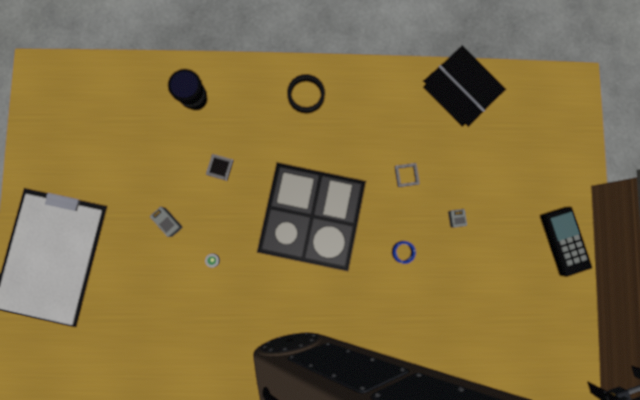

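View pics/side0.png

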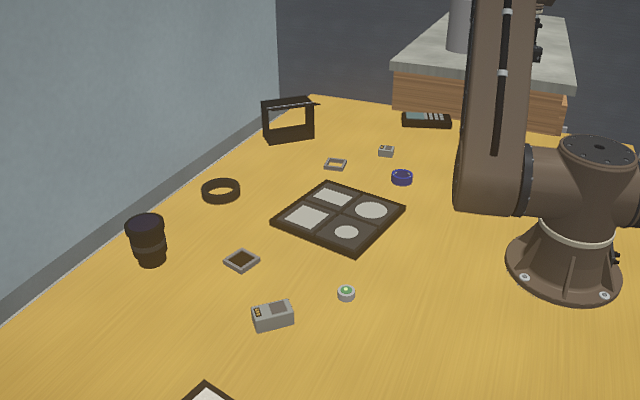

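The top view shows the glass filter at (220,167), long battery (166,221), level (212,260), adapter (403,252), empty frame (406,175) and short battery (458,218). The pockets are square (295,190), oblong (338,200), small round (286,233) and large round (329,241). The side view agrees with this.

```bash
cat > h.py <<'E'
import numpy as np, cv2
from scipy.spatial.transform import Rotation as Ro
from cell import *
def K(i,h=400):
    f=h/2/np.tan(np.radians(i['vertical_fov']/2)); return np.array([[f,0,i['cx']],[0,f,i['cy']],[0,0,1]])
def cast(i,px,z):
    u=cv2.undistortPoints(np.array(px,float).reshape(-1,1,2),K(i),i['dist_coeffs']).reshape(-1,2)
    d=np.c_[u,np.ones(len(u))]@Ro.from_euler('xyz',i['attitude']).as_matrix().T
    o=np.array(i['origin']); return (o+d*((z-o[2])/d[:,2])[:,None])[:,:2]
def blob(mask,seed,r):
    m=np.zeros_like(mask);cv2.circle(m,seed,r,255,-1);m&=mask
    c=cv2.findContours(m,cv2.RETR_EXTERNAL,cv2.CHAIN_APPROX_NONE)[0]
    return max(c,key=cv2.contourArea).reshape(-1,2) if c else None
def rect(P):
    (c,(w,h),a)=cv2.minAreaRect(P.astype(np.float32))
    if w<h:w,h,a=h,w,a+90
    return np.round([*c,w,h,(a+90)%180-90],1)   # centre, long, short, angle of long side deg
E
python3 - <<'E'
from h import *
i=camera_info("top");p=cv2.imread("pics/top0.png");hsv=cv2.cvtColor(p,cv2.COLOR_BGR2HSV)
H,S,V=cv2.split(hsv)
obj=((~((H>15)&(H<30)&(S>110)))*255).astype(np.uint8)
pale=((S<60)&(V>120))*np.uint8(255)
for n,s,r,z,m in [("batt",(166,221),24,34,obj),("adap",(403,252),20,24,obj),("level",(212,260),16,16,obj),("filter",(220,167),22,12,obj),("frame",(406,175),20,12,obj),("short",(458,218),18,24,obj),("tray",(312,216),75,16,obj),
 ("sq",(295,190),30,12,pale),("obl",(338,200),26,12,pale),("rs",(286,233),22,12,pale),("rl",(329,241),26,12,pale)]:
    b=blob(m,s,r);print(n,rect(cast(i,b,z)), np.round(cast(i,[s],z)))
E
```

```text
batt [489.  359.8  75.   42.7  43.2] [[490. 358.]]
adap [ 420.  -231.    61.3   58.6   71. ] [[ 420. -229.]]
level [395.1 247.3  36.2  35.3 -43.8] [[396. 247.]]
filter [631.  237.7  58.   57.8  74.7] [[630. 236.]]
frame [ 618.2 -244.1   58.8   57.5  -81.1] [[ 617. -242.]]
short [ 507.  -370.3   45.    43.2    7.1] [[ 507. -371.]]
tray [507.5   0.8 228.3 228.2  78.9] [[508.  -0.]]
sq [573.2  44.   77.9  77.7  78.8] [[574.  44.]]
obl [551.7 -63.8  88.2  56.  -11.7] [[550. -66.]]
rs [464.6  64.8  50.4  50.2 -89.4] [[465.  65.]]
rl [443.1 -42.6  76.6  76.5 -44.4] [[446. -44.]]
```

```bash
cat > go.py <<'E'
# shift in the tool's axes from here to world x y z [yaw]
import sys; from h import *
s=state();t=list(map(float,sys.argv[1:]))
R=Ro.from_euler('xyz',s['tcp_rot'])
d=R.inv().apply(np.array(t[:3])-s['eef_pos'])
y=s['tcp_rot'][2]; a=-((t[3]-y+np.pi/2)%np.pi-np.pi/2) if len(t)>3 else 0
print('t',round(s['t'],2),'at',np.round(s['eef_pos'],1),np.round(s['tcp_rot'],3),'shift',np.round(d,1),'turn',round(a,3),'|d|',round(np.linalg.norm(d)),'q6',round(s['joints'][5],2))
E
M="python3 -m handwheel"
$M '[[40,0,0,0,1],[80,-40,20,0,1],[112.5,-94.6,38,0,1],[112.5,-94.6,38,0,1],[112.5,-94.6,38,0,1]]'
python3 go.py 420 -232 100
```

```text
t: 0.52
eef_pos: [258.3, -470.2, 174.4]
tcp_rot: [-3.135, 0.0, 0.289]
ft_force: [1.0, -1.9, 1.1]
opening: 1.001
grip_force: 0.0
t 0.52 at [ 258.3 -470.2  174.4] [-3.135  0.     0.289] shift [ 222.8 -181.9   75.7] turn 0 |d| 297 q6 0.09
```

```bash
M="python3 -m handwheel"
$M '[[111,-91,38,0,1],[111,-91,38,0,1],[111,-91,38,0,1],[111,-91,38,0,1]]' >/dev/null
$M '[[111,-91,38,0,1],[111,-91,38,0,1],[111,-91,38,0,1],[111,-91,38,0,1],[111,-91,38,0,1]]'
python3 go.py 420 -232 100
python3 - <<'E'
from h import *
i=camera_info("wrist");p,d=read_camera("wrist");cv2.imwrite("pics/w1.png",p[:,:,::-1]);print(i)
E
```

```text
t: 1.27
eef_pos: [420.3, -236.5, 99.4]
tcp_rot: [-3.14, 0.001, 0.29]
ft_force: [0.7, 0.4, -0.0]
opening: 0.996
grip_force: 0.0
t 1.27 at [ 420.3 -236.5   99.4] [-3.14e+00  1.00e-03  2.90e-01] shift [ 1.  -4.4 -0.6] turn 0 |d| 5 q6 0.63
{'vertical_fov': 70.04080187117938, 'cx': 317.3623418289087, 'cy': 200.40563906916182, 'dist_coeffs': array([-0.0206328,  0.       ,  0.       ,  0.       ,  0.       ]), 'origin': array([ 501.44026094, -212.50486856,  269.39646731]), 'attitude': array([ 2.83936327e+00,  4.58573013e-04, -1.28093383e+00])}
```

View pics/w1.png

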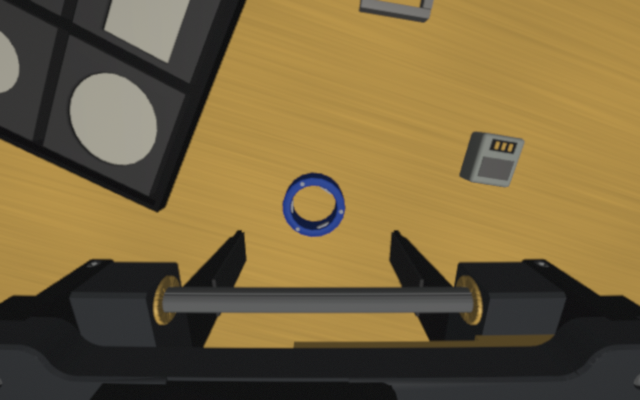

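The ring sits at (313,205), between the fingertips at (240,235) and (395,235), and the large pocket is at (113,118). I'll cast both.

```bash
python3 - <<'E'
from h import *
i=camera_info("wrist");p=cv2.imread("pics/w1.png");H,S,V=cv2.split(cv2.cvtColor(p,cv2.COLOR_BGR2HSV))
m=((H>100)&(H<130)&(S>120))*np.uint8(255);b=blob(m,(313,205),45)
for z in(24,12):print(rect(cast(i,b,z)))
m=((S<60)&(V>120))*np.uint8(255);print(rect(cast(i,blob(m,(113,118),60),12)))
E
python3 go.py 420 -232 8
```

```text
[ 421.3 -234.3   56.3   56.1  -28.4]
[ 417.4 -235.2   59.    58.9  -28.4]
[443.2 -43.8  76.4  76.   56.4]
t 1.32 at [ 419.8 -238.1  100. ] [-3.14e+00  1.00e-03  2.89e-01] shift [ 2.  -5.7 92. ] turn 0 |d| 92 q6 0.63
```

```bash
M="python3 -m handwheel"
$M '[[1.4,-3.9,41,0,1],[1.4,-3.9,80,0,1],[1.4,-3.9,92,0,1],[1.4,-3.9,92,0,1],[1.4,-3.9,92,0,0.8]]'
$M '[[0,0,0,0,0.4],[0,0,0,0,0.4],[0,0,0,0,0.4],[0,0,0,0,0.4],[0,0,0,0,0.4]]'
python3 go.py 420 -234 60
```

```text
t: 1.73
eef_pos: [419.1, -236.6, 8.6]
tcp_rot: [-3.141, 0.001, 0.285]
ft_force: [-0.6, -0.1, 0.5]
opening: 0.97
grip_force: 0.0
t: 2.15
eef_pos: [419.5, -235.9, 9.2]
tcp_rot: [3.141, -0.0, 0.286]
ft_force: [-1.3, 1.8, 1.5]
opening: 0.636
grip_force: 0.7
t 2.15 at [ 419.5 -235.9    9.2] [ 3.141 -0.     0.286] shift [  1.   -1.6 -50.8] turn 0 |d| 51 q6 0.64
```

```bash
M="python3 -m handwheel"
$M '[[0,0,0,0,0],[0,0,0,0,0],[0,0,0,0,0],[0,0,0,0,0]]'
$M '[[0,0,-15,0,0],[0,0,-40,0,0],[0,0,-60,0,0],[0,0,-60,0,0],[0,0,-60,0,0]]'
python3 go.py 443.4 -43 69.2
```

```text
t: 2.48
eef_pos: [419.5, -235.9, 9.2]
tcp_rot: [3.141, -0.0, 0.286]
ft_force: [-2.2, -0.3, 7.6]
opening: 0.615
grip_force: 30.0
t: 2.9
eef_pos: [419.8, -236.0, 69.2]
tcp_rot: [3.14, -0.001, 0.286]
ft_force: [-1.0, -0.2, -1.2]
opening: 0.608
grip_force: 30.0
t 2.9 at [ 419.8 -236.    69.2] [ 3.14e+00 -1.00e-03  2.86e-01] shift [  77.1 -178.5   -0.2] turn 0 |d| 194 q6 0.64
```

```bash
M="python3 -m handwheel"
$M '[[15,-37,0,0,0],[31,-73,0,0,0],[46,-109,0,0,0],[62,-144,0,0,0],[77,-178.5,0,0,0]]' >/dev/null
$M '[[0,0,0,0,0],[0,0,0,0,0],[0,0,10,0,0],[0,0,10,0,0]]'
python3 go.py 443.4 -43 22
```

```text
t: 3.65
eef_pos: [442.3, -43.4, 57.1]
tcp_rot: [-3.141, 0.002, 0.285]
ft_force: [-0.0, -0.1, -1.3]
opening: 0.607
grip_force: 30.0
t 3.65 at [442.3 -43.4  57.1] [-3.141e+00  2.000e-03  2.850e-01] shift [ 1.2 -0.1 35.1] turn 0 |d| 35 q6 1.04
```

```bash
M="python3 -m handwheel"
$M '[[1,0,20,0,0],[1,0,31,0,0],[1,0,34,0,0],[1,0,36,0,0],[1,0,36,0,0]]'
$M '[[0,0,1.5,0,0],[0,0,1.5,0,0]]'
```

```text
t: 4.07
eef_pos: [443.8, -43.2, 22.5]
tcp_rot: [-3.141, 0.001, 0.285]
ft_force: [-0.4, -0.7, -0.7]
opening: 0.609
grip_force: 30.0
t: 4.23
eef_pos: [444.1, -42.9, 21.4]
tcp_rot: [3.141, -0.001, 0.285]
ft_force: [0.3, 0.1, -0.5]
opening: 0.612
grip_force: 30.0
```

```bash
M="python3 -m handwheel"
$M '[[0,0,0.7,0,0],[0,0,0.7,0,0]]'
$M '[[0,0,0,0,0.72],[0,0,0,0,0.72],[0,0,0,0,0.72],[0,0,0,0,0.72],[0,0,0,0,0.72]]'
$M '[[0,0,-20,0,0.72],[0,0,-50,0,0.72],[0,0,-90,0,1],[0,0,-90,0,1],[0,0,-90,0,1]]'
python3 - <<'E'
from h import *
i=camera_info("wrist");p,d=read_camera("wrist");cv2.imwrite("pics/w2.png",p[:,:,::-1])
H,S,V=cv2.split(cv2.cvtColor(p[:,:,::-1].copy(),cv2.COLOR_BGR2HSV))
m=((H>100)&(H<130)&(S>120))*np.uint8(255)
for z in(36,12):print(rect(cast(i,blob(m,(313,205),60),z)))
E
python3 go.py 485 361 120 0.754
```

```text
t: 4.4
eef_pos: [444.2, -42.8, 21.2]
tcp_rot: [3.141, -0.001, 0.286]
ft_force: [-0.5, -2.1, 7.2]
opening: 0.61
grip_force: 30.0
t: 4.82
eef_pos: [444.0, -42.6, 20.4]
tcp_rot: [3.141, -0.0, 0.286]
ft_force: [0.4, -0.1, 0.7]
opening: 0.719
grip_force: 0.0
t: 5.23
eef_pos: [444.7, -42.7, 112.0]
tcp_rot: [3.139, -0.004, 0.286]
ft_force: [0.8, -0.1, -0.8]
opening: 0.874
grip_force: 0.0
[447.  -42.1  56.2  56.2 -28.5]
[439.4 -44.4  61.7  61.7 -28.5]
t 5.28 at [444.  -42.6 110.7] [ 3.141e+00 -1.000e-03  2.860e-01] shift [ 153.2 -375.6   -9.4] turn -0.468 |d| 406 q6 1.04
```

View pics/w2.png

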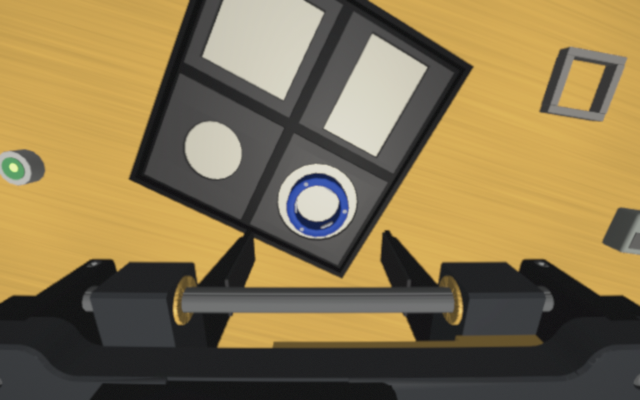

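The picture shows the blue ring lying centred in the large round pocket at (317,203).

```bash
M="python3 -m handwheel"
$M '[[15,-37,-8,0,1],[31,-75,-20,0,1],[46,-112,-30,0,1],[62,-150,-40,0,1],[76,-188,-40,0,1]]' >/dev/null
$M '[[15,-37,0,-0.1,1],[31,-75,0,-0.2,1],[46,-112,0,-0.3,1],[62,-150,0,-0.4,1],[76,-188,0,-0.468,1]]' >/dev/null
$M '[[0,0,0,0,1],[0,0,0,0,1]]'
python3 - <<'E'
from h import *
i=camera_info("wrist");p,d=read_camera("wrist");cv2.imwrite("pics/w3.png",p[:,:,::-1])
E
python3 go.py 485 361 120 0.754
```

```text
t: 6.28
eef_pos: [482.7, 362.0, 147.9]
tcp_rot: [-3.141, 0.003, 0.757]
ft_force: [-1.0, -0.2, -0.8]
opening: 1.001
grip_force: 0.0
t 6.33 at [482.8 360.6 148.2] [-3.141  0.004  0.755] shift [ 1.9  1.2 28.2] turn 0.001 |d| 28 q6 1.35
```

View pics/w3.png

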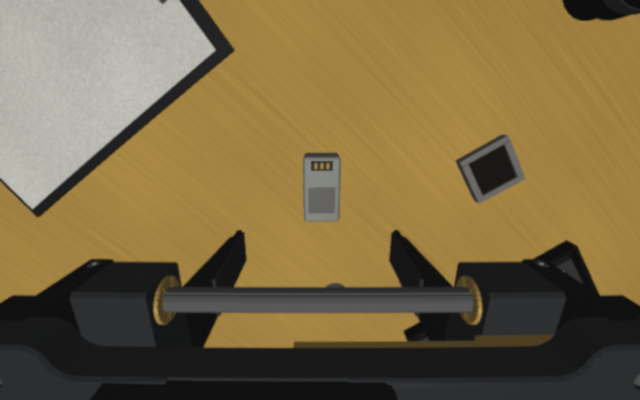

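The battery's top face spans columns 304–340 and rows 158–221, square with the gripper.

```bash
python3 - <<'E'
from h import *
i=camera_info("wrist");c=cast(i,[(304,158),(340,158),(340,221),(304,221)],34);print(c.mean(0),rect(c))
m=c.mean(0);import subprocess;subprocess.run(["python3","go.py",str(m[0]),str(m[1]),"8"])
E
```

```text
t 6.33 at [482.8 360.6 148.2] [-3.141  0.004  0.755] shift [  6.7   5.1 140.2] turn 0 |d| 140 q6 1.35
[490.81701128 361.20088855] [490.9 361.1  67.4  38.4  43.2]
```

```bash
M="python3 -m handwheel"
$M '[[6,4.5,40,0,1],[6,4.5,80,0,1],[6,4.5,118,0,0.8],[6,4.5,136,0,0.8],[6,4.5,139,0,0.7]]'
$M '[[0,0,0,0,0],[0,0,0,0,0],[0,0,0,0,0],[0,0,0,0,0],[0,0,0,0,0]]'
$M '[[0,0,0,0,0],[0,0,0,0,0],[0,0,0,0,0],[0,0,0,0,0],[0,0,0,0,0]]'
python3 go.py 551.5 -64 80 -0.198
```

```text
t: 6.75
eef_pos: [489.4, 358.7, 7.1]
tcp_rot: [-3.14, 0.007, 0.751]
ft_force: [0.6, -0.7, -0.4]
opening: 0.842
grip_force: 0.0
t: 7.17
eef_pos: [491.7, 361.7, 12.7]
tcp_rot: [3.141, -0.002, 0.754]
ft_force: [0.1, 0.5, 0.1]
opening: 0.496
grip_force: 0.0
t: 7.58
eef_pos: [491.3, 361.8, 12.2]
tcp_rot: [3.141, -0.001, 0.754]
ft_force: [-1.4, 0.5, 6.9]
opening: 0.401
grip_force: 30.0
t 7.58 at [491.3 361.8  12.2] [ 3.141e+00 -1.000e-03  7.540e-01] shift [-247.5  351.6  -68. ] turn 0.952 |d| 435 q6 1.34
```

```bash
M="python3 -m handwheel"
$M '[[0,0,-10,0,0],[0,0,-35,0,0],[0,0,-68,0,0],[-10,15,-68,0,0],[-25,35,-68,0,0]]'
$M '[[-23,33,0,0,0],[-46,66,0,0,0],[-69,99,0,0,0],[-92,132,0,0,0],[-115,164,0,0,0]]' >/dev/null
$M '[[-22,30,0,0.1,0],[-44,61,0,0.2,0],[-66,92,0,0.3,0],[-88,124,0,0.4,0],[-107,152,0,0.5,0]]' >/dev/null
$M '[[0,0,0,0.1,0],[0,0,0,0.2,0],[0,0,0,0.35,0],[0,0,0,0.452,0],[0,0,0,0.452,0]]'
python3 go.py 551.5 -64 26 -0.198
```

```text
t: 8.0
eef_pos: [497.6, 320.1, 81.7]
tcp_rot: [3.14, -0.004, 0.756]
ft_force: [0.1, -0.6, -2.9]
opening: 0.4
grip_force: 30.0
t: 9.25
eef_pos: [551.3, -63.6, 79.8]
tcp_rot: [3.141, -0.0, -0.204]
ft_force: [-0.3, 0.3, -1.4]
opening: 0.397
grip_force: 30.0
t 9.25 at [551.3 -63.6  79.8] [ 3.141 -0.    -0.204] shift [ 0.3  0.3 53.8] turn -0.006 |d| 54 q6 1.54
```

```bash
M="python3 -m handwheel"
$M '[[0,0,20,0,0],[0,0,40,0,0],[0,0,50,0,0],[0,0,53.5,0,0],[0,0,53.5,0,0]]'
$M '[[0,0,1,0,0],[0,0,1.5,0,0],[0,0,1.5,0,0]]'
```

```text
t: 9.67
eef_pos: [551.1, -63.3, 25.5]
tcp_rot: [3.142, 0.001, -0.196]
ft_force: [-0.4, -0.8, -2.1]
opening: 0.398
grip_force: 30.0
t: 9.92
eef_pos: [551.7, -63.5, 25.1]
tcp_rot: [3.141, -0.001, -0.198]
ft_force: [-0.1, -0.5, -1.4]
opening: 0.399
grip_force: 30.0
```

```bash
M="python3 -m handwheel"
$M '[[0,0,1,0,0],[0,0,1,0,0]]' | grep -E "pos|force"
$M '[[0,0,0.5,0,0],[0,0,0.5,0,0]]' | grep -E "pos|force"
```

```text
eef_pos: [551.7, -63.5, 24.2]
ft_force: [-0.4, 0.3, 4.5]
grip_force: 30.0
eef_pos: [551.7, -63.5, 24.2]
ft_force: [-2.4, 0.9, 12.3]
grip_force: 30.0
```

```bash
M="python3 -m handwheel"
$M '[[0,0,0,0,0.52],[0,0,0,0,0.52],[0,0,0,0,0.52],[0,0,0,0,0.52],[0,0,0,0,0.52]]'
$M '[[0,0,-20,0,0.52],[0,0,-50,0,0.52],[0,0,-90,0,1],[0,0,-110,0,1],[0,0,-110,0,1]]'
python3 - <<'E'
from h import *
p,d=read_camera("wrist");cv2.imwrite("pics/w4.png",p[:,:,::-1])
E
python3 go.py 394 247 130 0.2
```

```text
t: 10.67
eef_pos: [551.3, -63.4, 22.9]
tcp_rot: [3.142, 0.0, -0.198]
ft_force: [-0.2, 0.0, 0.4]
opening: 0.517
grip_force: 0.0
t: 11.08
eef_pos: [553.1, -63.8, 137.2]
tcp_rot: [3.141, -0.007, -0.198]
ft_force: [0.7, 0.2, 0.3]
opening: 0.676
grip_force: 0.0
t 11.13 at [552.2 -63.6 134.9] [ 3.141 -0.004 -0.198] shift [-216.3 -273.4    3.9] turn -0.398 |d| 349 q6 1.54
```

View pics/w4.png

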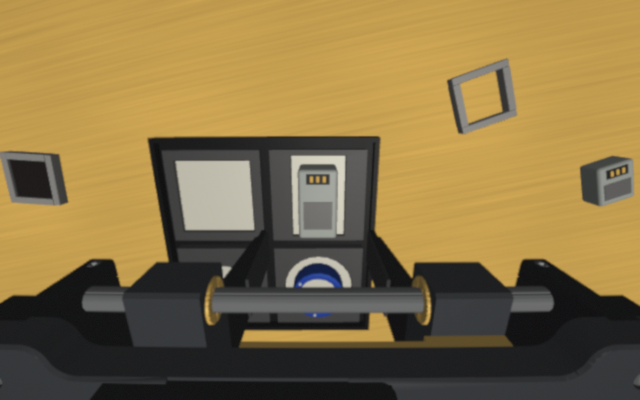

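The battery lies in the oblong pocket at (318,200), with even margins around it. Now the level.

```bash
M="python3 -m handwheel"
$M '[[-25,-32,0,0,1],[-50,-63,0,0,1],[-75,-95,0,0,1],[-100,-127,0,0,1],[-125,-158,0,0,1]]' >/dev/null
$M '[[-25,-32,0,-0.1,1],[-50,-63,10,-0.2,1],[-75,-95,20,-0.3,1],[-91,-115,20,-0.398,1],[-91,-115,20,-0.398,1]]' >/dev/null
$M '[[0,0,0,0,1]]' >/dev/null
python3 - <<'E'
from h import *
i=camera_info("wrist");p,d=read_camera("wrist");cv2.imwrite("pics/w5.png",p[:,:,::-1])
H,S,V=cv2.split(cv2.cvtColor(p[:,:,::-1].copy(),cv2.COLOR_BGR2HSV))
g=((H>40)&(H<85)&(S>80)&(V>60))*np.uint8(255);b=blob(g,(315,210),90)
print(b.mean(0),rect(cast(i,b,16)))
E
python3 go.py 394 247 9 0.2
```

```text
[316.79245283 198.79245283] [395.1 248.5  18.5  18.3 -78.4]
t 12.1 at [392.9 246.7 112.1] [3.141e+00 1.000e-03 2.000e-01] shift [ 1.30e+00 -1.00e-01  1.03e+02] turn -0.0 |d| 103 q6 1.79
```

View pics/w5.png

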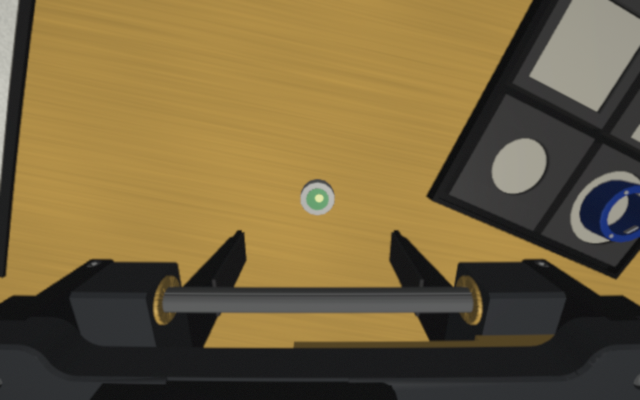

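The level is at (317,199), centred between the fingers.

```bash
M="python3 -m handwheel"
$M '[[2,-1,40,0,0.8],[2,-1,75,0,0.6],[2,-1,98,0,0.5],[2,-1,104,0,0.5],[2,-1,104,0,0.5]]'|grep -E "pos|open"
$M '[[0,0,0,0,0.5],[0,0,0,0,0],[0,0,0,0,0],[0,0,0,0,0],[0,0,0,0,0]]' |grep -E "pos|open"
$M '[[0,0,0,0,0],[0,0,0,0,0],[0,0,0,0,0],[0,0,0,0,0]]'
python3 go.py 464.9 65.2 70
```

```text
eef_pos: [394.9, 246.8, 7.5]
opening: 0.711
eef_pos: [395.4, 248.3, 9.7]
opening: 0.354
t: 13.27
eef_pos: [395.4, 248.3, 9.6]
tcp_rot: [-3.141, -0.001, 0.2]
ft_force: [0.4, -2.3, 9.1]
opening: 0.348
grip_force: 30.0
t 13.27 at [395.4 248.3   9.6] [-3.141e+00 -1.000e-03  2.000e-01] shift [ 31.8 193.2 -60.4] turn 0 |d| 205 q6 1.79
```

```bash
M="python3 -m handwheel"
$M '[[0,0,-10,0,0],[0,0,-35,0,0],[0,0,-60,0,0],[0,0,-60,0,0]]'|grep -E "pos|open"
$M '[[6,39,0,0,0],[13,78,0,0,0],[19,117,0,0,0],[26,155,0,0,0],[32,193,0,0,0]]' >/dev/null
$M '[[0,0,0,0,0],[0,0,0,0,0],[0,0,0,0,0]]'
python3 go.py 464.9 65.2 23.6
```

```text
eef_pos: [396.3, 248.8, 72.8]
opening: 0.345
t: 14.27
eef_pos: [464.3, 65.4, 68.9]
tcp_rot: [-3.141, 0.001, 0.199]
ft_force: [-0.9, 0.2, -1.1]
opening: 0.344
grip_force: 30.0
t 14.27 at [464.3  65.4  68.9] [-3.141e+00  1.000e-03  1.990e-01] shift [ 0.6  0.3 45.3] turn 0 |d| 45 q6 1.37
```

```bash
M="python3 -m handwheel"
$M '[[0,0,20,0,0],[0,0,38,0,0],[0,0,45,0,0],[0,0,45,0,0],[0,0,45,0,0]]'|grep -E "pos|force"
$M '[[0,0,1,0,0],[0,0,1.5,0,0],[0,0,1.5,0,0]]'|grep -E "pos|force"
$M '[[0,0,0.7,0,0],[0,0,0.7,0,0]]'|grep -E "pos|force"
```

```text
eef_pos: [464.5, 66.1, 24.0]
ft_force: [0.3, 0.2, 0.1]
grip_force: 30.0
eef_pos: [465.0, 65.5, 22.9]
ft_force: [-0.1, -0.0, 0.1]
grip_force: 30.0
eef_pos: [464.9, 65.3, 21.9]
ft_force: [0.6, -0.4, -1.2]
grip_force: 30.0
```

```bash
M="python3 -m handwheel"
$M '[[0,0,0.6,0,0],[0,0,0.6,0,0]]'|grep -E "pos|force"
```

```text
eef_pos: [464.9, 65.3, 21.6]
ft_force: [-2.0, -0.4, 8.6]
grip_force: 30.0
```

```bash
M="python3 -m handwheel"
$M '[[0,0,0,0,0.5],[0,0,0,0,0.5],[0,0,0,0,0.5],[0,0,0,0,0.5],[0,0,0,0,0.5]]'|grep -E "pos|force|open"
$M '[[0,0,-20,0,0.5],[0,0,-50,0,0.5],[0,0,-90,0,1],[0,0,-110,0,1],[0,0,-110,0,1]]'|grep -E "pos|force|open"
python3 - <<'E'
from h import *
i=camera_info("wrist");p,d=read_camera("wrist");cv2.imwrite("pics/w6.png",p[:,:,::-1])
H,S,V=cv2.split(cv2.cvtColor(p[:,:,::-1].copy(),cv2.COLOR_BGR2HSV))
g=((H>40)&(H<85)&(S>80)&(V>60))*np.uint8(255);b=blob(g,(315,210),90)
print(b.mean(0),rect(cast(i,b,28)))
E
python3 go.py 631 239 130 -0.267
```

```text
eef_pos: [464.7, 65.3, 21.0]
ft_force: [0.3, 0.4, -0.0]
opening: 0.499
grip_force: 0.0
eef_pos: [466.4, 65.4, 134.9]
ft_force: [0.2, 0.0, -0.3]
opening: 0.654
grip_force: 0.0
[316.82352941 201.15686275] [464.8  65.   19.1  18.3  11.4]
t 16.15 at [465.6  65.3 132.9] [ 3.141 -0.004  0.2  ] shift [ 196.6 -137.4    3.6] turn 0.467 |d| 240 q6 1.37
```

View pics/w6.png

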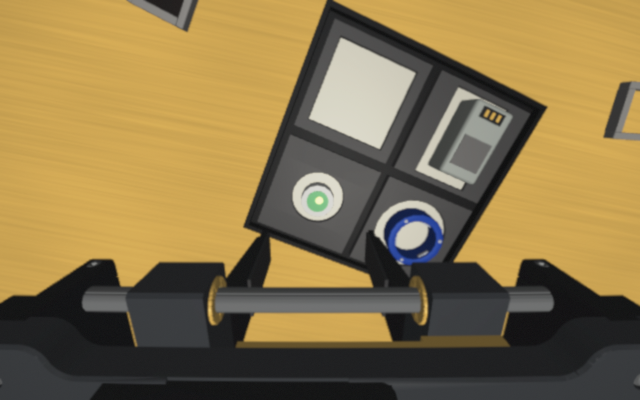

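The level lies in the small pocket at (317,200), and the cast puts it within 1 mm of the centre. All three are in, so the filter is next.

```bash
M="python3 -m handwheel"
$M '[[33,-23,0,0,1],[66,-46,0,0,1],[99,-69,0,0,1],[132,-92,0,0,1],[150,-105,0,0,1]]' >/dev/null
$M '[[30,-20,0,0.1,1],[46.6,-32.4,10,0.2,1],[46.6,-32.4,20,0.32,1],[46.6,-32.4,20,0.44,1],[46.6,-32.4,20,0.467,1]]' >/dev/null
$M '[[0,0,0,0,1],[0,0,0,0,1]]' >/dev/null
python3 - <<'E'
from h import *
i=camera_info("wrist");p,d=read_camera("wrist");cv2.imwrite("pics/w7.png",p[:,:,::-1])
H,S,V=cv2.split(cv2.cvtColor(p[:,:,::-1].copy(),cv2.COLOR_BGR2HSV))
o=((~((H>12)&(H<32)&(S>90)))*255).astype(np.uint8);b=blob(o,(316,200),55)
for z in (12,6):print(rect(cast(i,b,z)))
E
python3 go.py 631 239 7 -0.267
```

```text
[632.9 237.7  56.3  55.6 -15.2]
[631.2 238.1  57.5  56.8 -15.2]
t 17.2 at [629.9 238.8 110. ] [ 3.141e+00  1.000e-03 -2.660e-01] shift [  1.1  -0.5 103. ] turn 0.001 |d| 103 q6 2.1
```

View pics/w7.png

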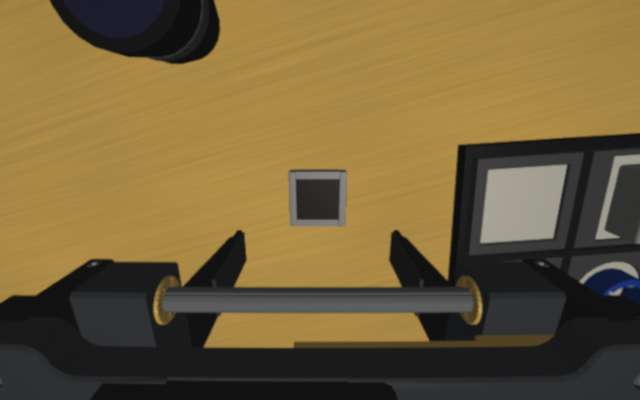

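The filter is at (318,198), square with the fingers.

```bash
M="python3 -m handwheel"
$M '[[2.5,0,40,0,1],[2.5,0,80,0,1],[2.5,0,98,0,0.9],[2.5,0,103,0,0.8],[2.5,0,103,0,0.8]]'|grep -E "pos|open"
$M '[[0,0,0,0,0.75],[0,0,0,0,0.75],[0,0,0,0,0.75]]' |grep -E "pos|open"
```

```text
eef_pos: [632.0, 238.1, 6.7]
opening: 0.843
eef_pos: [633.4, 238.6, 9.9]
opening: 0.754
```

```bash
M="python3 -m handwheel"
$M '[[0,0,3.2,0,0.75],[0,0,3.2,0,0.75],[0,0,3.2,0,0],[0,0,3.2,0,0],[0,0,3.2,0,0]]'|grep -E "pos|open"
$M '[[0,0,0,0,0],[0,0,0,0,0],[0,0,0,0,0],[0,0,0,0,0],[0,0,0,0,0]]'
$M '[[0,0,-5,0,0],[0,0,-20,0,0],[0,0,-45,0,0],[0,0,-60,0,0],[0,0,-60,0,0]]'
python3 go.py 572.8 43.9 67 -0.197
```

```text
eef_pos: [632.6, 238.3, 5.0]
opening: 0.598
t: 18.7
eef_pos: [632.6, 238.3, 5.0]
tcp_rot: [3.142, -0.0, -0.267]
ft_force: [-0.2, 0.4, 1.7]
opening: 0.586
grip_force: 30.0
t: 19.12
eef_pos: [634.0, 238.8, 68.3]
tcp_rot: [-3.139, -0.004, -0.267]
ft_force: [-0.3, 0.1, -0.8]
opening: 0.587
grip_force: 30.0
t 19.12 at [634.  238.8  68.3] [-3.139 -0.004 -0.267] shift [ -7.6 204.1   0.8] turn -0.07 |d| 204 q6 2.1
```

```bash
M="python3 -m handwheel"
$M '[[-1,40,0,0,0],[-3,80,0,0,0],[-5,120,0,0,0],[-6,160,0,0,0],[-8,200,0,-0.07,0]]' >/dev/null
$M '[[0,4,0,0,0],[0,4,0,0,0],[0,4,0,0,0],[0,4,0,0,0]]'
python3 go.py 572.8 43.9 20 -0.197
```

```text
t: 19.87
eef_pos: [571.6, 44.6, 64.6]
tcp_rot: [-3.142, 0.0, -0.197]
ft_force: [0.1, 0.7, -1.2]
opening: 0.586
grip_force: 30.0
t 19.87 at [571.6  44.6  64.6] [-3.142  0.    -0.197] shift [ 1.4  0.4 44.6] turn 0.0 |d| 45 q6 1.73
```

```bash
M="python3 -m handwheel"
$M '[[1,0,20,0,0],[1,0,36,0,0],[1,0,43,0,0],[1,0,43,0,0],[1,0,43,0,0]]'|grep -E "pos|force"
$M '[[0,0,1,0,0],[0,0,1,0,0],[0,0,1,0,0]]'|grep -E "pos|force"
$M '[[0,0,1,0,0],[0,0,1,0,0],[0,0,1,0,0]]'|grep -E "pos|force"
```

```text
eef_pos: [572.4, 44.2, 21.8]
ft_force: [-0.3, 0.3, 0.2]
grip_force: 30.0
eef_pos: [572.6, 43.5, 21.5]
ft_force: [0.7, -0.3, -1.3]
grip_force: 30.0
eef_pos: [572.3, 43.4, 20.1]
ft_force: [0.1, 0.2, -1.0]
grip_force: 30.0
```

```bash
M="python3 -m handwheel"
$M '[[0,0,1,0,0],[0,0,1,0,0],[0,0,1,0,0]]'|grep -E "pos|force"
$M '[[0,0,0.7,0,0],[0,0,0.7,0,0],[0,0,0.7,0,0]]'|grep -E "pos|force"
```

```text
eef_pos: [572.2, 43.4, 18.8]
ft_force: [-0.4, -0.0, -0.8]
grip_force: 30.0
eef_pos: [572.3, 43.4, 18.2]
ft_force: [-0.1, 0.2, -1.2]
grip_force: 30.0
```

```bash
M="python3 -m handwheel"
$M '[[0,0,0,0,0.7],[0,0,0,0,0.7],[0,0,0,0,0.7],[0,0,0,0,0.7],[0,0,0,0,0.7]]'
$M '[[0,0,-10,0,0.7],[0,0,-40,0,0.7],[0,0,-80,0,0.8],[0,0,-120,0,0.8],[0,0,-120,0,0.8]]'
$M '[[-40,0,-20,0,0.8],[-80,0,-40,0,0.8],[-80,0,-40,0,0.8],[-80,0,-40,0,0.8]]'
python3 - <<'E'
from h import *
i=camera_info("wrist");p,d=read_camera("wrist");cv2.imwrite("pics/w8.png",p[:,:,::-1])
E
```

```text
t: 21.7
eef_pos: [572.3, 43.4, 18.3]
tcp_rot: [3.142, -0.0, -0.197]
ft_force: [-0.3, 1.2, 0.0]
opening: 0.698
grip_force: 0.0
t: 22.12
eef_pos: [575.0, 43.4, 145.8]
tcp_rot: [-3.14, -0.011, -0.197]
ft_force: [1.3, -0.4, 0.8]
opening: 0.791
grip_force: 0.0
t: 22.45
eef_pos: [492.7, 59.6, 180.2]
tcp_rot: [-3.141, -0.003, -0.196]
ft_force: [1.1, 0.5, -0.7]
opening: 0.797
grip_force: 0.0
```

View pics/w8.png

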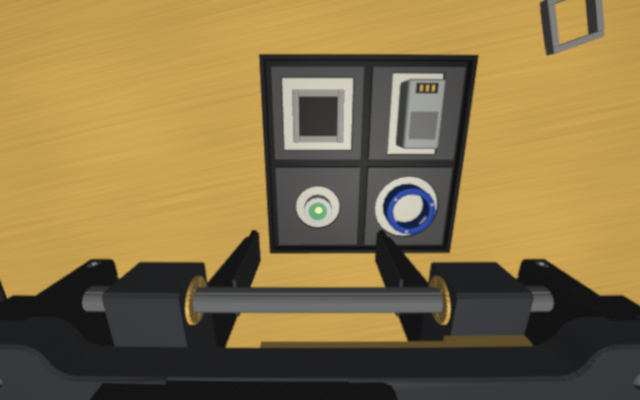

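All four items lie in their pockets: filter (318,115), battery (422,114), level (318,208) and adapter (410,208). I'll let the arm settle and hand the job in.

```bash
python3 -m handwheel '[[0,0,0,0,0.8],[0,0,0,0,0.8],[0,0,0,0,0.8],[0,0,0,0,0.8],[0,0,0,0,0.8]]' | grep pos; python3 -c "
from cell import *
print(job_done())"
```

```text
eef_pos: [494.0, 59.0, 177.7]
the job is handed in; nothing more can be done
None
```

The job is handed in: battery, adapter and level went into their pockets first and the glass filter last, all lying flat and released in the final picture; the two look-alikes were never touched; no verdict was returned.

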